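Put the extruder dies home in the die tray and stack the tool tray over them

TASK

Somebody has parked the slip jar on the die tray: first move it off and stand it upright on open table beside the tray. Then seat every hexagonal extruder die that lies about fully home in a pocket of its own, pressing it lightly on the pocket and turning it little by little until it drops in; when all are home, lift the empty upper tray by its knob, turn it half round and stack it on the die tray, so that its legs stand on the posts instead of sinking between them. Leave the mug and the timer where they are.

Things in the scene. Friction and masses are not known exactly. Their poses are not given: they have to be found in the camera images.
- die_tray: blue lower tray, fixed to the table, 86 mm along its x, 256 mm along its y. Origin: centre of its underside, z up. 6 mm floor, 13 mm high rim; three hexagonal pockets along y at -66, 0 and +66 mm; two posts at the +y end and one broad post at the -y end, 60 mm high, whose tops are ledges for the upper tray. The grip of a die that is home tops out 56 mm above the table.
- pocket_0 (a point): floor centre of hexagonal pocket 0 (towards the single post), 10 mm above the tray's underside. The pocket is a bright hexagonal cup, walls 5 mm, 44 mm across the flats inside, 12 mm deep: its rim is 12 mm above this point. Each cup is fixed at an angle of its own, NOT reported (the point has the tray's axes): see it, or turn the pressed die up to 60 degrees until it drops.
- pocket_1 (a point): floor centre of hexagonal pocket 1 (in the middle), 10 mm above the tray's underside. The pocket is a bright hexagonal cup, walls 5 mm, 44 mm across the flats inside, 12 mm deep: its rim is 12 mm above this point. Each cup is fixed at an angle of its own, NOT reported (the point has the tray's axes): see it, or turn the pressed die up to 60 degrees until it drops.
- pocket_2 (a point): floor centre of hexagonal pocket 2 (towards the pair of posts), 10 mm above the tray's underside. The pocket is a bright hexagonal cup, walls 5 mm, 44 mm across the flats inside, 12 mm deep: its rim is 12 mm above this point. Each cup is fixed at an angle of its own, NOT reported (the point has the tray's axes): see it, or turn the pressed die up to 60 degrees until it drops.
- post_pair (a point): midpoint between the tops of the two posts of the die tray: 60 mm high, at tray x = 0, y = +117 mm; the posts stand at x = -32 and +32 mm, tops 22 x 18 mm
- post_single (a point): centre of the top of the single post of the die tray: 60 mm high, at tray x = 0, y = -117 mm; top 30 mm along x, 18 mm along y
- top_tray: blue empty loose upper tray, 300 g, 86 mm (x) by 256 mm (y), on 24 mm legs: one at +y, two at -y (rim end marked red). Origin: its centre at the height of the feet, z up. Rim top at 48 mm. Black lifting knob in the middle, 24 x 24 mm, sides along x and y, top at 94 mm. Stacked, its red end lies over the two posts and the feet stand on the posts; the other way round they miss and it sinks.
- leg_pair (a point): midpoint between the feet of the two legs (red end) of the upper tray, at its x = 0, y = -117 mm; feet 14 x 14 mm at x = -32 and +32 mm
- leg_single (a point): centre of the foot (14 x 14 mm) of the single leg of the upper tray, at its x = 0, y = +117 mm
- die_red: steel hexagonal plate, 40 mm across the flats, 12 mm thick, foot chamfered 1.5 mm over 2.5 mm, lying flat; on it stands a red grip block, 28 mm along the die's x, 20 mm along its y, 34 mm high (whole die 46 mm tall). Origin: centre of the plate's underside, z up. Two of the six flats face +y and -y. 120 g. May be absent.
- die_yellow: steel hexagonal plate, 40 mm across the flats, 12 mm thick, foot chamfered 1.5 mm over 2.5 mm, lying flat; on it stands a yellow grip block, 28 mm along the die's x, 20 mm along its y, 34 mm high (whole die 46 mm tall). Origin: centre of the plate's underside, z up. Two of the six flats face +y and -y. 120 g. May be absent.
- die_white: steel hexagonal plate, 40 mm across the flats, 12 mm thick, foot chamfered 1.5 mm over 2.5 mm, lying flat; on it stands a white grip block, 28 mm along the die's x, 20 mm along its y, 34 mm high (whole die 46 mm tall). Origin: centre of the plate's underside, z up. Two of the six flats face +y and -y. 120 g. May be absent.
- slip_jar: clear jar with a black lid, round, 63 mm across and 94 mm tall, 330 g, standing on the rims of the cups in the die tray, its underside 22 mm above the table. Origin: centre of its underside, z up. Open table for it lies past the single-post end of the die tray, round world x = 0.63, y = -0.26, short of the mug. A closed wooden chest, 176 mm tall, stands nearer the robot on that side.
- mug: white dotted mug, 93 mm tall, a bystander
- timer: cream and black timer, 61 mm tall, a bystander

How it is judged:
By the outcome, as a careful person would: the job done as asked, in the order asked, and still so for the second after the job is handed in, with the robot touching nothing.
Of die_red, die_yellow, die_white only 2 to 3 are there at a start; the rules pass over those that are not, and their reading is None.
At some moment in a run one of die_red, die_yellow, die_white may be knocked a few centimetres aside while the robot is not near it.
It also fails if it takes over 210 s, if anything falls off the work surface, if the arm or the gripper's body presses on something with over 40 N, if the wrist force passes 120 N, or if a joint passes its speed limit or range.

ROBOT

A 7-joint arm with a two-finger parallel gripper is mounted at the origin on the work surface; the furniture and walls round the work are solid. World frame = base frame: x ahead of the robot, y to its left, z up, the work surface at z = 0. Lengths are in m, angles in rad, forces in N, time in s.
With the tool pointing down it reaches from about 0.35 to 0.9 m from the base axis. Payload 19.9 kg.
Tool frame: the origin (TCP) lies at the very end of the fingers, on their centre line; the grasp point (between the pads) lies 19 mm behind it; z points along the fingers, y is the line along which they close (so a half turn about z gives the same grasp; the last joint's range is limited). The gripper opens to 94 mm and grips with 3 to 60 N. Pads are 16 mm wide; open, the fingers measure 119 mm over their backs; the gripper's body (75 mm by 177 mm) begins 78 mm behind the grasp point.
Start: joints at [-1.335, 0.417, -0.01, 1.614, 0.005, 1.111, -0.053], TCP at [0.171, 0.601, 0.205] pointing down, gripper open.
Joint ranges: [-2.81, 2.81], [-0.39, 2.02], [-1.27, 1.25], [0.06, 2.57], [-1.19, 4.33], [0.19, 2], [-2.82, 2.82]. Speed limits (rad/s): [1.89, 1.89, 2.39, 2.39, 3.01, 3.01, 3.01].

INTERFACE

Orientations are given as a rotation vector (axis times angle).
In Python, from bench import manip, vision, read_state gives the robot as it stands (manip), with the cameras (vision) and the readings as plain functions. Calls block until the motion is done:
- manip.move_to(position, orientation): joint-space move of the TCP to a pose.
- manip.move_straight(position, orientation=None, v=0.15, until_force=None): straight line of the TCP; orientation=None keeps the orientation; v is the mean speed in m/s. With until_force (N) it stops when the force on the tool has changed by that much, and returns True; else False.
- manip.goto_joints(angles): joint-space move.
- manip.command_gripper(opening, force=None): opening from 0.0 (shut) to 1.0 (fully open); force is the grip in N (None keeps the last); returns when the fingers have stopped.
- manip.hold(seconds).
- manip.inverse_kinematics(position, orientation): joint angles nearest the present ones, or None.
- read_state(): the state.
- vision.grab_frame(name): name is "scene" or "top"; returns the picture (480x640x3 uint8, red, green, blue); there is no depth.
- vision.camera_params(name): a dict with "mtx" (3x3 intrinsics, pixels), "pose" (4x4, takes a point from camera to world coordinates). Camera axes: x right, y down, z forward; pixel columns grow to the right and rows downward; lengths in m; the calibration is good to about 2 mm. A picture is of the moment at which its call begins. camera_params takes no time and is no camera call.
A pose or a line that the arm cannot do raises manip.Unreachable and nothing moves.
- manip.hand_in(): hands the job in; it is judged then, once.
The state is a dict: "time_s": time; "joint_positions": joint angles; "qvel": joint speeds; "tau": joint torques, N m; "eef_pos": TCP position; "tool_rot": TCP orientation; "ft_force": force on the tool from outside, world axes, zero at the start; "moment": the same for the moment, N m; "grip_width": opening from 0.0 (shut) to 1.0 (fully open); "finger_force": force on a finger pad.
Only numpy, scipy, OpenCV 4.12 (cv2) and the standard library are available. Lean on these libraries where they do the work, as an engineer would, in place of code of your own. Each camera call takes 0.05 s, during which the arm holds its last target. There are 200 camera calls.

## Working session

There is one attempt and no reset: what is moved stays moved. The work goes in short steps, each a Python script; the robot and the scene stay as the last script left them, time stands still between calls to the robot, and variables do not carry over. Pictures are saved under pics/ and viewed, at most 14 in all, crops included, and the job is handed in when it is done.

```bash
mkdir -p pics; ls; python3 - <<'E'
from bench import manip, vision, read_state
import cv2
for n in("top","scene"):
    im=vision.grab_frame(n); cv2.imwrite(f"pics/{n}0.png",im[:,:,::-1])
    c=vision.camera_params(n); print(c["mtx"].round(1).tolist(),c["pose"].round(4).tolist())
s=read_state();print(s)
E
```

```text
bench.py
pics
[[547.7, 0.0, 320.2], [0.0, 547.7, 242.6], [0.0, 0.0, 1.0]] [[-0.0295, -0.9916, 0.1261, 0.2661], [-0.9995, 0.0274, -0.0187, 0.0158], [0.0151, -0.1266, -0.9918, 1.5886], [0.0, 0.0, 0.0, 1.0]]
[[602.9, 0.0, 313.4], [0.0, 602.9, 238.0], [0.0, 0.0, 1.0]] [[-0.6686, -0.3721, 0.6438, -0.6336], [-0.7432, 0.3063, -0.5948, 1.0215], [0.0241, -0.8762, -0.4814, 0.8631], [0.0, 0.0, 0.0, 1.0]]
{'time_s': 0.1, 'joint_positions': array([-1.33448401,  0.41791138, -0.01031887,  1.61411308,  0.00468418,
        1.11068022, -0.05296774]), 'qvel': array([ 0.00087169, -0.00103512, -0.00038808, -0.00280357, -0.00044074,
       -0.001772  , -0.00053608]), 'tau': array([ 2.13150357e-03, -8.52594209e+01,  6.40710387e-01, -4.26703048e+01,
       -4.88035299e-02,  1.63018377e-02,  6.24015706e-05]), 'eef_pos': array([0.17131248, 0.60071393, 0.20488995]), 'tool_rot': array([-4.34898314e-01, -3.11125723e+00,  1.70347437e-03]), 'ft_force': array([0.46504002, 0.75804404, 0.52684205]), 'moment': array([0.0370361 , 0.02999288, 0.05796658]), 'finger_force': 0.0, 'grip_width': 1.0002087278802854}
```

View pics/top0.png

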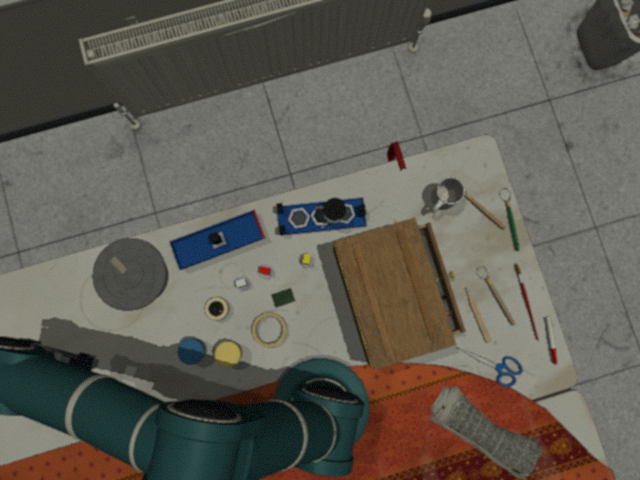

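View pics/scene0.png

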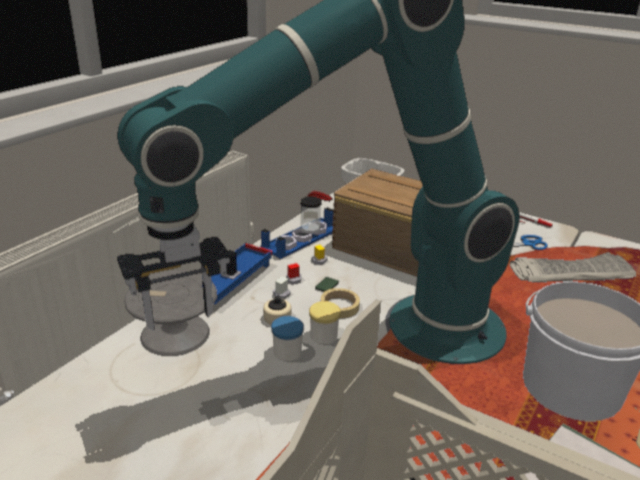

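```bash
cat > h.py <<'E'
from bench import manip, vision, read_state
import numpy as np, cv2
from scipy.spatial.transform import Rotation as R
def px2w(name,uv,z):
    c=vision.camera_params(name); P=c["pose"]
    uv=np.atleast_2d(uv).astype(float)
    d=(P[:3,:3]@np.linalg.inv(c["mtx"])@np.c_[uv,np.ones(len(uv))].T).T
    return P[:3,3]+d*((z-P[2,3])/d[:,2])[:,None]
def w2px(name,p):
    c=vision.camera_params(name); q=(np.atleast_2d(p)-c["pose"][:3,3])@c["pose"][:3,:3]
    q=q@c["mtx"].T; return q[:,:2]/q[:,2:]
def down(yaw):  # tool z down, closing line (tool y) along world direction yaw
    y=np.array([np.cos(yaw),np.sin(yaw),0]);z=np.array([0,0,-1.]);x=np.cross(y,z)
    return R.from_matrix(np.c_[x,y,z]).as_rotvec()
def crop(name,u0,v0,u1,v1,k,out,n=1):
    im=np.mean([vision.grab_frame(name) for _ in range(n)],0).astype(np.uint8)
    c=cv2.resize(im[v0:v1,u0:u1],None,fx=k,fy=k,interpolation=cv2.INTER_CUBIC)
    cv2.imwrite(out,c[:,:,::-1]); return im
E
python3 - <<'E'
from h import *
crop("top",160,180,380,290,3.6,"pics/c1.png",4)
crop("top",265,190,375,270,7.2,"pics/c2.png",1)
E
```

```text
(no output)
```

View pics/c1.png

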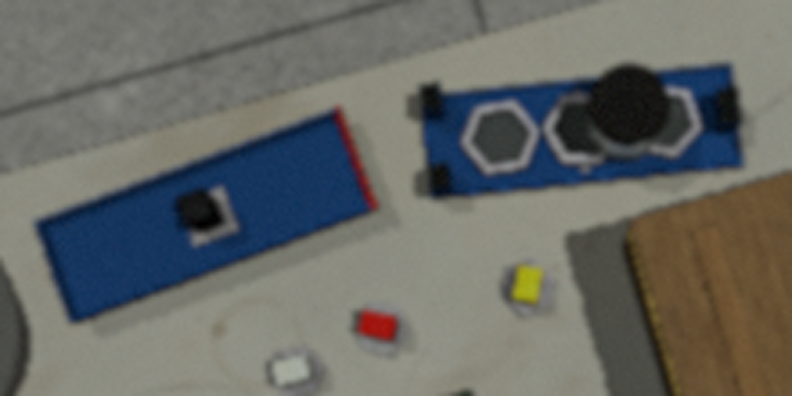

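View pics/c2.png

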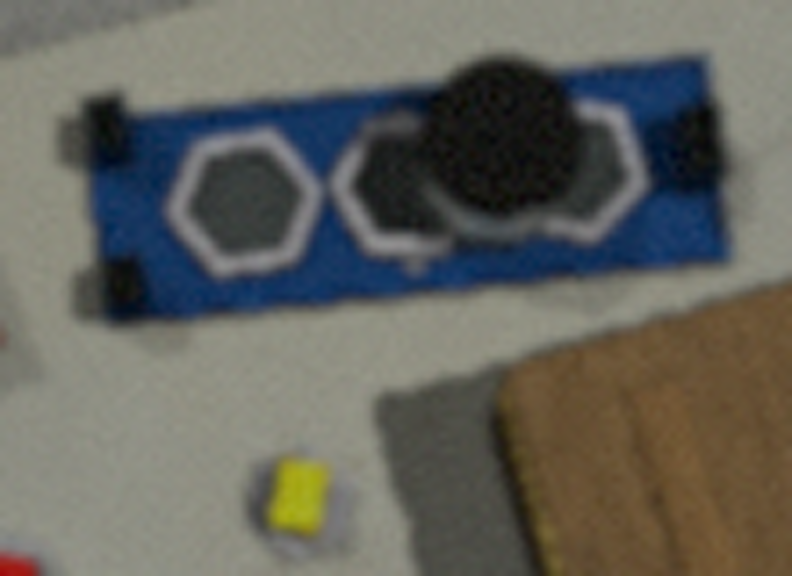

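c2: tray corners TR (706,57), BR (733,258), BL (105,322); post tops ≈ (105,115), (127,282), (700,145); cup 2 centre (245,202); jar lid centre (505,133). In c1, the top-tray knob is (199,210) and its red end is on the right, so its present yaw is about the die tray's and it needs the half turn.

```bash
cat >> h.py <<'E'
def C2(p): return (np.atleast_2d(p)+.5)/7.2-.5+[265,190]
def C1(p): return (np.atleast_2d(p)+.5)/3.6-.5+[160,180]
def seg(im,col,z):
    b=cv2.resize(im,None,fx=4,fy=4,interpolation=cv2.INTER_CUBIC)[700:1200,900:1400]
    h=cv2.cvtColor(b,cv2.COLOR_RGB2HSV)
    m={"red":((h[...,0]<8)|(h[...,0]>172))&(h[...,1]>150)&(h[...,2]>90),
       "yellow":(h[...,0]>22)&(h[...,0]<35)&(h[...,1]>150)&(h[...,2]>90),
       "white":(h[...,1]<40)&(h[...,2]>205)}[col]
    n,l,s,c=cv2.connectedComponentsWithStats(m.astype(np.uint8))
    if n<2: return None
    i=1+np.argmax(s[1:,4]); ys,xs=np.nonzero(l==i)
    w=px2w("top",(np.c_[xs,ys]+[900,700]+.5)/4-.5,z)[:,:2]
    (cx,cy),(a,bb),ang=cv2.minAreaRect((w*1000).astype(np.float32))
    yaw=np.deg2rad(ang if a>bb else ang+90)
    return np.array([cx,cy])/1000, (max(a,bb),min(a,bb)), (yaw+np.pi/2)%np.pi-np.pi/2, s[i,4], w.mean(0)
E
python3 - <<'E'
from h import *
np.set_printoptions(precision=4,suppress=True)
c=px2w("top",C2([(706,57),(733,258),(105,322)]),.013);print("tray corners",c, np.linalg.norm(c[0]-c[1]),np.linalg.norm(c[1]-c[2]))
p=px2w("top",C2([(105,115),(127,282),(700,145)]),.06);print("posts",p)
k=px2w("top",C2([(168,200),(200,138),(270,130),(324,195),(293,262),(220,275)]),.022);print("cup2",k.mean(0),np.rad2deg(np.arctan2(*(k-k.mean(0))[:,[1,0]].T)))
print("jar",px2w("top",C2([(505,133)]),.116))
t=px2w("top",C1([(340,110),(375,208),(72,320),(37,222)]),.048);print("toptray",t,t.mean(0),px2w("top",C1([(199,210)]),.094))
print("chest",px2w("top",C2([(505,375),(792,285)]),.176))
im=vision.grab_frame("top")
for q in("red","yellow","white"): print(q,seg(im,q,.046))
E
```

```text
tray corners [[ 0.5965 -0.1422  0.013 ]
 [ 0.5133 -0.1499  0.013 ]
 [ 0.4941  0.1046  0.013 ]] 0.08351128124783846 0.25520007445012777
posts [[ 0.5696  0.1003  0.06  ]
 [ 0.5029  0.093   0.06  ]
 [ 0.5513 -0.1338  0.06  ]]
cup2 [0.5409 0.0464 0.022 ] [  88.5332   34.6696  -20.2354  -87.8984 -144.6353  159.8492]
jar [[ 0.5475 -0.0544  0.116 ]]
toptray [[0.5604 0.1726 0.048 ]
 [0.4812 0.1462 0.048 ]
 [0.3996 0.3836 0.048 ]
 [0.4774 0.4111 0.048 ]] [0.4797 0.2784 0.048 ] [[0.477  0.2764 0.094 ]]
chest [[ 0.4472 -0.0486  0.176 ]
 [ 0.4772 -0.1538  0.176 ]]
red (array([0.3888, 0.1466]), (28.066476821899414, 17.712202072143555), np.float64(1.318792444959222), np.int32(933), array([0.3888, 0.1463]))
yellow (array([0.4178, 0.0286]), (26.026325225830078, 18.850812911987305), np.float64(-0.22616828978470682), np.int32(944), array([0.4177, 0.0286]))
white None
```

```bash
cat >> h.py <<'E'
def pick_yaw(p,yaw):  # choose of the two equivalent grasps the one with the smaller joint 7 angle
    best=None
    for y in(yaw,yaw+np.pi):
        q=manip.inverse_kinematics(np.array(p,float),down(y))
        if q is not None and (best is None or abs(q[6])<best[0]): best=(abs(q[6]),(y+np.pi)%(2*np.pi)-np.pi)
    return None if best is None else best[1]
def st():
    s=read_state(); print("t%.1f"%s["time_s"],"p",s["eef_pos"].round(4),"F",s["ft_force"].round(1),"g%.3f f%.1f"%(s["grip_width"],s["finger_force"]),"q7 %.2f"%s["joint_positions"][6]); return s
E
python3 - <<'E'
from h import *
np.set_printoptions(precision=4,suppress=True)
print("mug rim",px2w("top",[(440,195),(423,212),(450,190)],.093))
j=[.5475,-.0544]; q=[.625,-.255]
y=pick_yaw(j+[.18],np.deg2rad(94)); print(np.rad2deg(y),pick_yaw(q+[.18],np.deg2rad(70)))
manip.move_to(j+[.17],down(y)); manip.move_straight(j+[.073]); 
manip.command_gripper(0.3,20); st()
manip.move_straight(j+[.15],v=.1); s=st()
E
```

```text
mug rim [[ 0.5811 -0.3508  0.093 ]
 [ 0.5342 -0.3006  0.093 ]
 [ 0.5946 -0.3797  0.093 ]]
-86.0 -1.919862177193762
t4.5 p [ 0.5477 -0.0543  0.0731] F [-1.1  1.4  2.4] g0.665 f20.0 q7 -0.92
t5.4 p [ 0.5472 -0.0542  0.1495] F [ 0.2  0.1 -2.8] g0.668 f20.0 q7 -1.00
```

```bash
python3 - <<'E'
from h import *
q=[.63,-.25]
y=np.deg2rad(-40); 
manip.move_to(q+[.15],down(y)); st()
manip.move_straight(q+[.062],v=.12)
print(manip.move_straight(q+[.047],v=.03,until_force=3)); s=st()
manip.command_gripper(.82); manip.move_straight(q+[.17],v=.2)
manip.move_to([.45,.0,.32],down(np.deg2rad(-86))); st()
manip.move_to([.25,.5,.3],down(np.deg2rad(-40))); st()
crop("top",265,180,465,270,4,"pics/c3.png",1)
im=crop("top",265,195,375,245,7.2,"pics/c4.png",6); np.save("im1.npy",im)
for c in("red","yellow"): print(seg(im,c,.046))
print(im[276:290,234:246].astype(int).max(2))
E
```

```text
t6.3 p [ 0.6299 -0.2489  0.1494] F [-0.7  0.  -3. ] g0.669 f20.0 q7 -0.03
True
t7.6 p [ 0.6299 -0.2498  0.0508] F [ 0.1  0.  -0.1] g0.667 f20.0 q7 0.02
t10.4 p [ 4.502e-01 -1.000e-04  3.199e-01] F [0.4 0.5 0.3] g0.822 f0.0 q7 -1.61
t12.3 p [0.2512 0.4992 0.3004] F [ 0.1 -0.2  0.5] g0.817 f0.0 q7 -1.69
(array([0.3887478 , 0.14641269]), (28.140485763549805, 17.68605613708496), np.float64(1.3344959074849285), np.int32(943), array([0.38879523, 0.14625637]))
(array([0.41761658, 0.0286691 ]), (26.480064392089844, 18.853923797607422), np.float64(-0.22199911109818782), np.int32(952), array([0.41770193, 0.02860266]))
[[145 146 143 141 142 140 136 132 131 132 130 132]
 [144 141 133 129 131 133 131 126 125 129 130 125]
 [144 134 123 118 120 128 132 130 127 133 134 120]
 [135 127 119 117 121 133 146 154 155 154 141 115]
 [114 118 135 145 151 157 163 168 168 166 150 116]
 [101 118 152 168 168 168 171 171 171 170 159 130]
 [102 120 158 172 171 172 172 170 171 171 165 141]
 [105 117 152 169 173 171 171 172 172 172 167 144]
 [109 108 139 166 172 172 171 170 166 161 155 132]
 [105  97 126 160 167 162 157 154 143 129 117 106]
 [117 103 120 144 144 129 119 116 111 102  97 101]
 [134 123 121 126 118 107  98 101 104 106 106 110]
 [143 141 135 127 121 115 114 113 113 111 110 110]
 [146 145 144 138 131 129 128 118 113 109 106 109]]
```

View pics/c3.png

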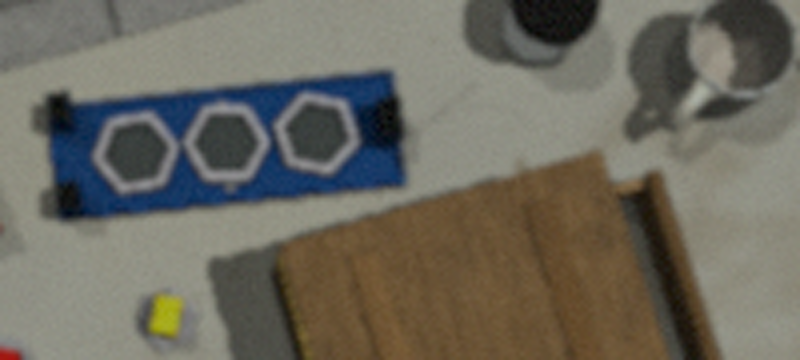

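View pics/c4.png

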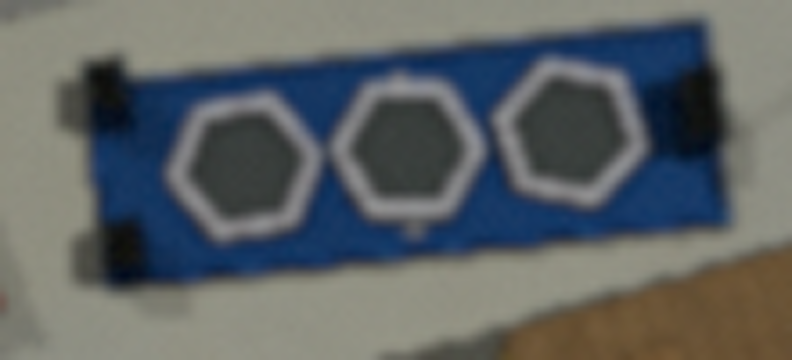

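The jar stands clear of the tray, and all three cups are visible: c4 centres are about (245,167), (408,150) and (572,132). I'll fit the cup centres and angles next.

```bash
python3 - <<'E'
from h import *
np.set_printoptions(precision=4,suppress=True)
im=np.load("im1.npy"); k=8
b=cv2.resize(im[195:245,265:375],None,fx=k,fy=k,interpolation=cv2.INTER_CUBIC)
r,g,bl=[b[...,i].astype(int) for i in range(3)]
res=[]
for U,V in [(572,132),(408,150),(245,167)]:
    U,V=U*k/7.2,V*k/7.2
    yy,xx=np.mgrid[:b.shape[0],:b.shape[1]]
    m=((r*1.0>0.62*bl)&(np.hypot(xx-U,yy-V)<84)).astype(np.uint8)
    m=cv2.morphologyEx(m,cv2.MORPH_OPEN,cv2.getStructuringElement(cv2.MORPH_ELLIPSE,(35,35)))
    ys,xs=np.nonzero(m)
    w=px2w("top",(np.c_[xs,ys]+.5)/k-.5+[265,195],.022)[:,:2]; c=w.mean(0); d=w-c
    z=(d[:,0]+1j*d[:,1]); ang=np.rad2deg(np.angle((z**6).sum()))/6
    res.append(c); a=np.sqrt(len(xs)*(abs(np.linalg.det(np.cov(d.T))))**0)
    print(c,"corner phase",ang,"flat-to-flat est",np.sqrt(12*np.sqrt(np.linalg.det(np.cov(d.T)))*.6*2*.6)*1e3, np.ptp(w,0)*1e3)
res=np.array(res);print("tray c",res.mean(0),"yaw",np.rad2deg(np.arctan2(-(res[2]-res[0])[0],(res[2]-res[0])[1])),np.linalg.norm(res[2]-res[0]))
from itertools import product
h=cv2.cvtColor(im,cv2.COLOR_RGB2HSV); print(h[280:284,237:243])
t=(np.array([[340,110],[375,208],[72,320],[37,222]]))
E
```

```text
[ 0.5503 -0.0851] corner phase 17.967291522156227 flat-to-flat est 44.74232952785325 [61.4019 60.9012]
[ 0.5448 -0.0188] corner phase 29.130233740230693 flat-to-flat est 44.89513740985067 [61.6021 60.7514]
[0.5396 0.0469] corner phase -25.017528170110925 flat-to-flat est 44.72318279604765 [60.8166 60.5982]
tray c [ 0.5449 -0.019 ] yaw 4.63156802949393 0.13246347902365788
[[[ 43  21 145]
  [ 44  19 151]
  [ 43  19 157]
  [ 43  19 163]
  [ 43  18 168]
  [ 45  15 168]]

 [[ 45  21 168]
  [ 41  21 168]
  [ 41  21 168]
  [ 45  21 171]
  [ 43  18 171]
  [ 46  16 171]]

 [[ 40  22 172]
  [ 41  21 171]
  [ 42  22 172]
  [ 46  19 172]
  [ 45  18 170]
  [ 45  18 171]]

 [[ 44  20 169]
  [ 43  21 173]
  [ 44  19 171]
  [ 44  19 171]
  [ 45  18 172]
  [ 46  16 172]]]
```

```bash
cat >> h.py <<'E'
POCK=[(.5503,-.0851,18.),(.5448,-.0188,29.1),(.5396,.0469,35.)]
G=.018
def white(im,z=.046):
    b=cv2.resize(im,None,fx=4,fy=4,interpolation=cv2.INTER_CUBIC)[700:1200,800:1400]
    m=(b.min(2)>148).astype(np.uint8)
    n,l,s,c=cv2.connectedComponentsWithStats(m); out=[]
    for i in range(1,n):
        if 400<s[i,4]<1800:
            ys,xs=np.nonzero(l==i); w=px2w("top",(np.c_[xs,ys]+[800,700]+.5)/4-.5,z)[:,:2]
            (cx,cy),(a,bb),ang=cv2.minAreaRect((w*1000).astype(np.float32))
            if min(a,bb)>10: out.append(((cx/1e3,cy/1e3),(a,bb),np.deg2rad(ang if a>bb else ang+90),s[i,4]))
    return out
def grasp(xy,closing,opening=.5):
    xy=list(xy); y=pick_yaw(xy+[.1],closing)
    manip.command_gripper(opening,40)
    manip.move_to(xy+[.14],down(y)); manip.move_straight(xy+[.06],v=.2); manip.move_straight(xy+[G],v=.08)
    manip.command_gripper(.05,40); st()
    manip.move_straight(xy+[.13],v=.15); s=st(); return y
def seat(i,closing):
    c=list(POCK[i][:2]); manip.move_to(c+[.13],down(closing)); manip.move_straight(c+[G+.030],v=.15)
    off=[(0,0)]+[(r*np.cos(a),r*np.sin(a)) for r in(.0015,.003) for a in np.arange(6)*np.pi/3]
    for dx,dy in off:
        for da in np.deg2rad([0,4,-4,8,-8,12,-12]):
            p=np.array([c[0]+dx,c[1]+dy])
            z=read_state()["eef_pos"][2]
            manip.move_straight([*p,z],down(closing+da),v=.05)
            manip.move_straight([*p,G+.0095],v=.02,until_force=5)
            z=read_state()["eef_pos"][2]; print("try",(dx,dy),round(np.rad2deg(da)),"bottom %.4f"%(z-G))
            if z-G<.0125: st(); return True
        if dx or dy: pass
    return False
def release(opening=.5,park=True):
    p=read_state()["eef_pos"]; manip.command_gripper(opening); manip.move_straight([p[0],p[1],.15],v=.2)
    if park: manip.move_to([.25,.5,.3],down(np.deg2rad(-40)))
E
python3 - <<'E'
from h import *
np.set_printoptions(precision=4,suppress=True)
im=np.load("im1.npy"); print(white(im))
r=seg(vision.grab_frame("top"),"red",.046); print(r)
y=grasp(r[0],r[2]+np.pi/2); print(np.rad2deg(y))
# target closing 108 or -72: choose the nearer turn that fits
for t in(108,-72):
    q=manip.inverse_kinematics([*POCK[0][:2],.05],down(np.deg2rad(t))); print(t,None if q is None else q)
E
```

```text
[((0.3561194152832031, 0.21442071533203125), (14.96976375579834, 22.024520874023438), np.float64(1.8801618023231923), np.int32(615))]
(array([0.3889, 0.1463]), (28.221742630004883, 17.60313606262207), np.float64(1.3113521055057586), np.int32(943), array([0.3888, 0.1462]))
t16.7 p [0.3889 0.1464 0.0181] F [-1.6  0.4  5.9] g0.209 f40.0 q7 -0.08
t17.6 p [0.3884 0.1463 0.1295] F [ 0.8 -1.  -1.7] g0.211 f40.0 q7 -0.36
-14.86505889892581
108 [-0.2248  0.5291  0.41    1.9157 -0.2977  0.7561  2.2387]
-72 [-0.667   0.7937  1.0656  1.9286 -0.8611  0.9658 -0.4358]
```

```bash
python3 - <<'E'
from h import *
print(seat(0,np.deg2rad(-72)))
E
```

```text
try (0, 0) 0 bottom 0.0198
try (0, 0) 4 bottom 0.0183
try (0, 0) -4 bottom 0.0101
t21.4 p [ 0.5493 -0.084   0.0281] F [-1.1  2.   7. ] g0.210 f40.0 q7 -0.49
True
```

```bash
python3 - <<'E'
from h import *
release(.45); st()
im=crop("top",200,195,370,305,4.7,"pics/c5.png",4); np.save("im2.npy",im)
print(white(im)); print(seg(im,"yellow",.046)); print(seg(im,"red",.056))
print(im[276:290,234:248].min(2))
E
```

```text
t25.1 p [0.2509 0.4994 0.2998] F [-0.4 -0.3  0.5] g0.448 f0.0 q7 -1.69
[((0.35619818115234375, 0.21463592529296874), (14.607580184936523, 22.307186126708984), np.float64(1.8421687966722289), np.int32(609))]
(array([0.41767569, 0.02858814]), (26.32908058166504, 18.985816955566406), np.float64(-0.22199911109818782), np.int32(951), array([0.41770173, 0.02865168]))
(array([ 0.55014758, -0.0845602 ]), (27.89238929748535, 19.700435638427734), np.float64(0.24067561015156125), np.int32(994), array([ 0.55005468, -0.08449191]))
[[133 135 130 130 131 132 128 127 128 128 125 124 126 129]
 [133 131 125 123 126 130 126 124 123 128 128 123 119 123]
 [133 125 116 113 119 125 129 127 124 129 130 118 114 117]
 [125 120 112 112 115 125 137 143 146 146 135 110 106 112]
 [105 108 124 135 140 142 151 156 158 156 140 108  96 108]
 [ 93 108 140 152 154 155 158 157 161 160 148 118  96 102]
 [ 92 113 147 157 158 155 156 158 160 161 153 130  98  96]
 [ 99 109 142 156 158 158 158 160 159 161 157 133  96  92]
 [103 102 129 152 159 158 160 160 156 151 147 125  94  86]
 [ 99  90 118 151 154 151 147 142 133 119 111 102  90  91]
 [104  94 111 137 134 120 113 107 105  98  92  96 101 100]
 [120 113 115 118 112 100  96 100 103 102 106 110 111 107]
 [130 130 125 123 118 113 113 112 110 110 110 108 107 110]
 [134 135 132 129 126 126 125 119 110 107 107 103 106 110]]
```

View pics/c5.png

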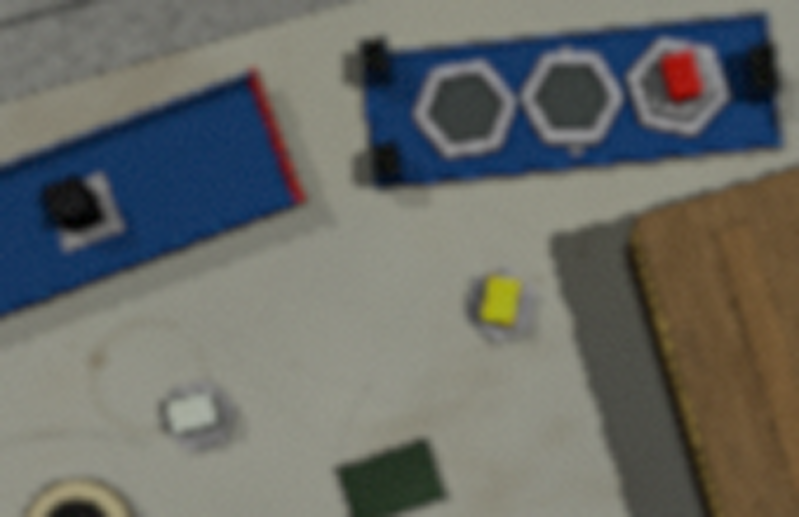

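```bash
sed -i 's/min(2)>148/min(2)>138/' h.py; python3 - <<'E'
from h import *
im=np.load("im2.npy"); w=[a for a in white(im) if np.hypot(a[0][0]-.356,a[0][1]-.2145)<.01]; print(w)
c,yaw=w[0][0],w[0][2]
y=grasp(c,yaw-np.pi/2); print(np.rad2deg(y))
print(seat(2,np.deg2rad(5)+(np.pi if abs(y)>np.pi/2 else 0)))
release(.45); st()
im=crop("top",200,195,370,305,4.7,"pics/c6.png",4); np.save("im3.npy",im)
print(seg(im,"yellow",.046)); print(seg(im,"red",.056))
E
```

```text
[((0.3565045166015625, 0.21458253479003905), (17.206707000732422, 24.3239688873291), np.float64(1.835445296960431), np.int32(778))]
t28.8 p [0.3565 0.2147 0.0181] F [-1.4 -0.6  7.7] g0.211 f40.0 q7 0.11
t29.7 p [0.3561 0.2144 0.1294] F [ 0.2  0.1 -0.7] g0.209 f40.0 q7 -0.14
15.163269042968757
try (0, 0) 0 bottom 0.0102
t32.6 p [0.5395 0.0468 0.0282] F [-1.   0.1  8.8] g0.210 f40.0 q7 0.49
True
t35.9 p [0.2507 0.4994 0.2998] F [0.9 0.2 0.3] g0.451 f0.0 q7 -1.50
(array([0.4177713 , 0.02870551]), (26.242778778076172, 18.866453170776367), np.float64(-0.21440124566624608), np.int32(950), array([0.41775582, 0.02860936]))
(array([ 0.55022144, -0.0844995 ]), (28.157752990722656, 19.62801170349121), np.float64(0.25224561363886955), np.int32(985), array([ 0.55019043, -0.08454556]))
```

```bash
python3 - <<'E'
from h import *
r=seg(vision.grab_frame("top"),"yellow",.046)
y=grasp(r[0],r[2],.5); print(np.rad2deg(y))
print(seat(1,np.deg2rad(-31)+(np.pi if abs(y)>np.pi/2 else 0)))
release(.5); st()
im=crop("top",200,185,370,300,4.7,"pics/c7.png",4); np.save("im4.npy",im)
for c in("yellow","red"): print(seg(im,c,.056))
crop("top",265,195,375,245,7.2,"pics/c8.png",4)
E
```

```text
t40.0 p [0.4178 0.0288 0.0183] F [-2.   0.5  6.7] g0.295 f40.0 q7 0.24
t40.9 p [0.4172 0.0288 0.1294] F [-0.1 -0.6 -1.1] g0.294 f40.0 q7 -0.02
-12.195564270019547
try (0, 0) 0 bottom 0.0103
t43.5 p [ 0.5447 -0.0188  0.0283] F [-1.2 -0.3  7.8] g0.298 f40.0 q7 0.07
True
t46.9 p [0.2508 0.4994 0.2999] F [-0.5 -0.   0. ] g0.500 f0.0 q7 -1.54
(array([ 0.54495673, -0.01941858]), (27.293800354003906, 20.395526885986328), np.float64(-0.5526243685819905), np.int32(992), array([ 0.54449891, -0.01934361]))
(array([ 0.55014307, -0.08458804]), (27.961734771728516, 19.49566078186035), np.float64(0.25224561363886955), np.int32(981), array([ 0.55014967, -0.0845794 ]))
```

View pics/c8.png

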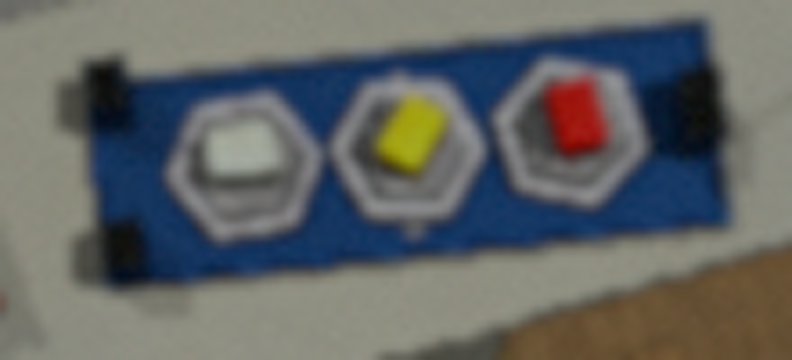

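All three dies are home: they sit inside the cup outlines at (242,150), (410,133) and (577,115), with measured bottoms at about 10 mm. Next I'll measure the upper tray.

```bash
python3 - <<'E'
from h import *
np.set_printoptions(precision=4,suppress=True)
im=np.mean([vision.grab_frame("top") for _ in range(4)],0).astype(np.uint8)
k=6; b=cv2.resize(im[190:290,150:275],None,fx=k,fy=k,interpolation=cv2.INTER_CUBIC)
cv2.imwrite("pics/c9.png",b[:,:,::-1])
h=cv2.cvtColor(b,cv2.COLOR_RGB2HSV).astype(int)
m=(((h[...,0]>95)&(h[...,0]<130)&(h[...,1]>110))|(((h[...,0]<8)|(h[...,0]>170))&(h[...,1]>120))).astype(np.uint8)
n,l,s,c=cv2.connectedComponentsWithStats(m); i=1+np.argmax(s[1:,4]); ys,xs=np.nonzero(l==i)
w=px2w("top",(np.c_[xs,ys]+.5)/k-.5+[150,190],.048)[:,:2]
r=cv2.minAreaRect((w*1000).astype(np.float32)); print(r,cv2.boxPoints(r))
for z in(.094,):
  for cc in (1,):
    m2=(h[...,2]<45).astype(np.uint8); n,l,s,c=cv2.connectedComponentsWithStats(m2)
    for i in range(1,n):
        if s[i,4]>500:
            ys,xs=np.nonzero(l==i); w=px2w("top",(np.c_[xs,ys]+.5)/k-.5+[150,190],z)[:,:2]
            print("dark",s[i,4],c[i],cv2.minAreaRect((w*1000).astype(np.float32)))
for y in(-72,-30,10,50,94,108,150,190,230,274):
    for p in ([.479,.277,.26],[.545,-.019,.26],[.545,-.019,.122]):
        q=manip.inverse_kinematics(p,down(np.deg2rad(y))); print(y,None if q is None else q[6].round(2),end=" | ")
E
```

```text
((478.0861511230469, 281.7405090332031), (84.51577758789062, 246.7702178955078), 19.49119758605957) [[397.081  383.9549]
 [479.4189 151.3264]
 [559.0913 179.5261]
 [476.7534 412.1546]]
dark 3669 [391.2061 292.308 ] ((475.9915771484375, 276.8088684082031), (30.697784423828125, 30.1923828125), 17.229961395263672)
-72 -1.44 | -72 -0.94 | -72 -0.73 | -30 -0.72 | -30 -0.3 | -30 -0.04 | 10 -0.1 | 10 0.23 | 10 0.56 | 50 0.54 | 50 1.2 | 50 1.3 | 94 1.26 | 94 2.01 | 94 2.02 | 108 1.5 | 108 2.18 | 108 2.25 | 150 1.7 | 150 2.27 | 150 2.07 | 190 2.4 | 190 -2.77 | 190 -2.41 | 230 -2.43 | 230 -1.95 | 230 -1.71 | 274 -1.7 | 274 -1.18 | 274 -1.18 |
```

View pics/c9.png

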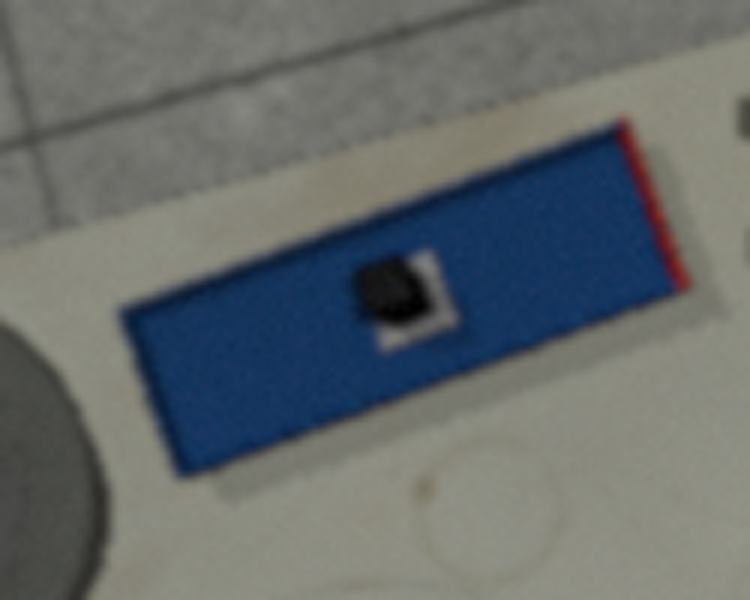

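```bash
python3 - <<'E'
from h import *
np.set_printoptions(precision=4,suppress=True)
t=px2w("top",(np.array([(124,311),(624,118),(689,290),(184,477)])+.5)/6-.5+[150,190],.048)[:,:2]
c=t.mean(0); l=(t[3]+t[0]-t[1]-t[2])/2; s=(t[0]+t[1]-t[2]-t[3])/2
print(c,np.linalg.norm(l),np.linalg.norm(s),np.rad2deg(np.arctan2(-l[0],l[1])),np.rad2deg(np.arctan2(s[1],s[0])))
yaw=np.rad2deg(np.arctan2(-l[0],l[1])); print(yaw)
assert 17<yaw<21 and np.hypot(*(c-[.479,.278]))<.004
y=np.deg2rad(yaw-90); p=list(c)
manip.command_gripper(.6,50); manip.move_to(p+[.17],down(y)); manip.move_straight(p+[.1],v=.15)
print(manip.move_straight(p+[.062],v=.06,until_force=6)); manip.command_gripper(.1,50); st()
manip.move_straight(p+[.09],v=.06); manip.hold(.2); s=st(); print(s["moment"])
manip.move_straight(p+[.27],v=.15); manip.hold(.3); s=st(); print(s["moment"])
crop("scene",130,150,430,350,2.6,"pics/s1.png")
E
```

```text
[0.4795 0.2776] 0.2512128737531031 0.08624321539582062 19.519963048229634 19.584765384051344
19.519963048229634
False
t51.2 p [0.4795 0.278  0.0621] F [-0.8  3.   3.5] g0.252 f50.0 q7 -1.25
t52.0 p [0.4793 0.2775 0.0897] F [ 0.1  0.7 -2.8] g0.253 f50.0 q7 -1.28
[-0.0484  0.1534 -0.0576]
t53.7 p [0.4795 0.2775 0.2698] F [ 0.4 -0.1 -2.8] g0.251 f50.0 q7 -1.45
[-0.0172  0.1685 -0.0258]
```

View pics/s1.png

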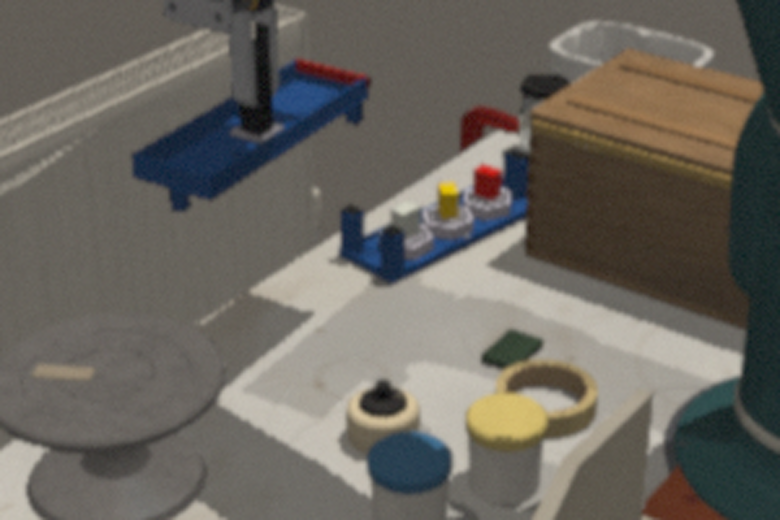

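```bash
python3 - <<'E'
from h import *
p=[.47,.27,.28]
for a in(-30,10,52,94.6): manip.move_to(p,down(np.deg2rad(a)))
st()
manip.move_to([.51,.12,.28],down(np.deg2rad(94.6)))
manip.move_to([.545,-.019,.27],down(np.deg2rad(94.6)))
manip.move_straight([.545,-.019,.150],v=.1); manip.hold(.3); s=st(); print(s["tool_rot"],down(np.deg2rad(94.6)))
crop("top",255,180,385,260,6,"pics/c10.png",4)
crop("scene",210,160,370,290,4.6,"pics/s2.png",1)
print(w2px("top",[(.545+np.cos(np.deg2rad(4.6))*x-np.sin(np.deg2rad(4.6))*y,-.019+np.sin(np.deg2rad(4.6))*x+np.cos(np.deg2rad(4.6))*y,.088+.048) for x in(-.043,.043) for y in(-.128,.128)])*6-np.array([255,180])*6+2.5)
E
```

```text
t56.5 p [0.47   0.27   0.2799] F [ 0.3 -0.3 -3.5] g0.251 f50.0 q7 1.19
t59.5 p [ 0.5451 -0.019   0.1502] F [-0.3 -0.4 -2.8] g0.253 f50.0 q7 1.91
[-1.26207932e-01  3.13875586e+00  1.39004043e-04] [ 0.12607774 -3.13906177 -0.        ]
[[698.14606274 233.63267196]
 [129.89406644 294.13358378]
 [675.11319898  47.04708508]
 [110.85211603 106.18139066]]
```

View pics/c10.png

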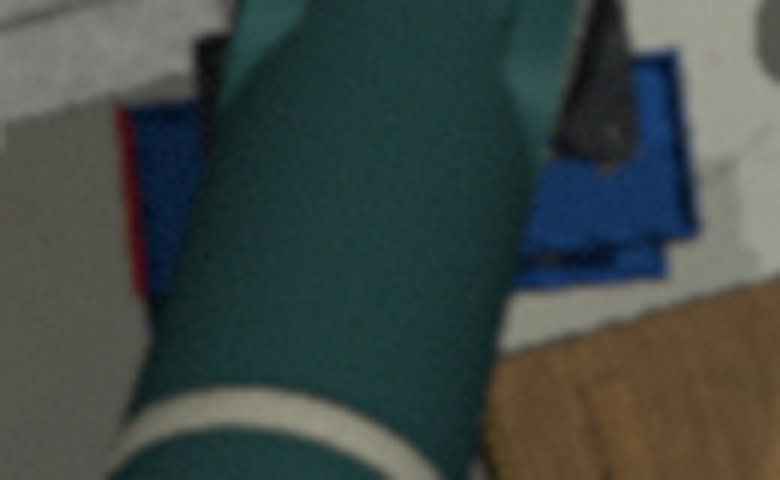

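View pics/s2.png

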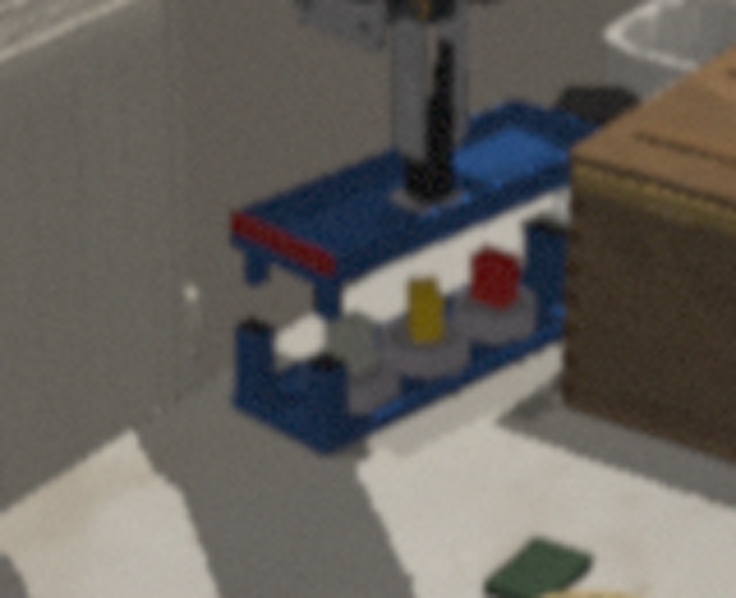

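Observed rim corners match the prediction within about 1 px, the red end is over the post pair, and the legs are in line above the posts. I'll lower it now.

```bash
python3 - <<'E'
from h import *
c=[.545,-.018]
manip.move_straight(c+[.130],v=.05)
print(manip.move_straight(c+[.117],v=.02,until_force=2.5)); s=st()
if .1195<s["eef_pos"][2]<.125:
    manip.command_gripper(.6); manip.hold(.3); st()
    manip.move_straight(c+[.25],v=.15); manip.move_to([.25,.5,.3],down(np.deg2rad(94.6))); st()
    crop("top",255,180,475,270,3.6,"pics/c11.png",4)
    crop("scene",210,160,370,290,4.6,"pics/s3.png",1)
E
```

```text
True
t60.8 p [ 0.5453 -0.018   0.122 ] F [0.1 0.5 6. ] g0.254 f50.0 q7 1.93
t61.7 p [ 0.5446 -0.0179  0.1216] F [-0.4 -0.4 -0.1] g0.601 f0.0 q7 1.93
t64.9 p [0.2509 0.4994 0.2999] F [-0.6  0.7  0.7] g0.599 f0.0 q7 0.57
```

View pics/s3.png

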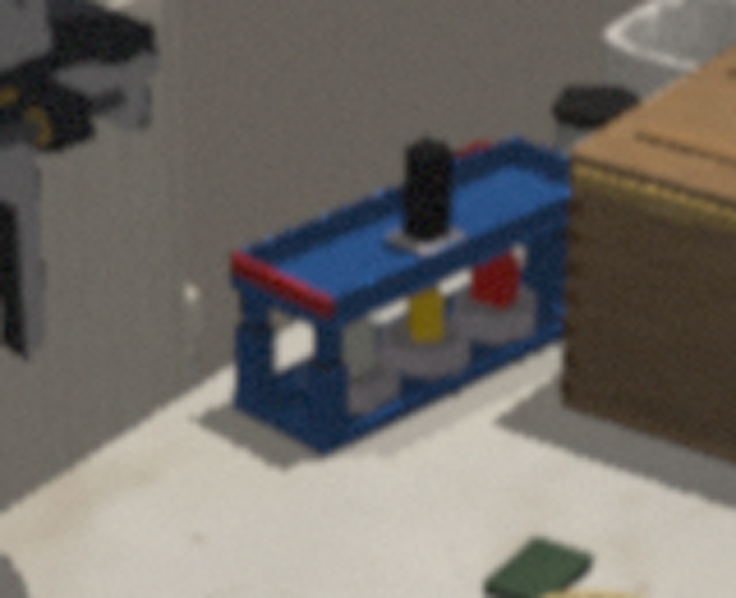

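View pics/c11.png

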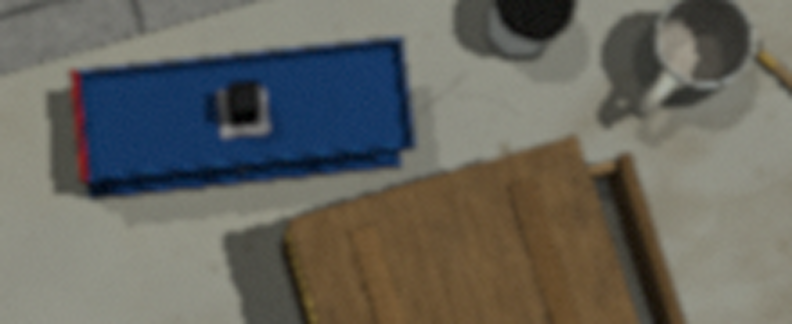

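The upper tray stands level with its feet on the posts (legs at (257,300) and (328,335) in s3) and its red end over the pair. The jar is upright and the mug hasn't moved.

```bash
python3 -c "
from bench import manip, vision, read_state
print(manip.hand_in())"
```

```text
the job is handed in; nothing more can be done
None
```

The job is done and handed in at about 65 s: the jar stands upright beside the tray, all three dies (red, yellow, white) are home in their pockets, and the upper tray is turned half round and stacked on the posts.

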